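# Start a timed stir

### The arm

A 6-joint arm with a two-finger parallel gripper is mounted at the origin on the work surface; the furniture and walls round the work are solid. World frame = base frame: x ahead of the robot, y to its left, z up, the work surface at z = 0. Lengths are in mm, angles in degrees, forces in N, time in s.
With the tool pointing down it reaches from about 300 to 850 mm from the base axis. Payload 5.4 kg.
Tool frame: the origin (TCP) lies between the finger pads; the fingertips stand 19 mm ahead of it and the grasp point (between the pads) is the TCP; z points along the fingers, y is the direction in which the jaws open and shut (so a half turn about z gives the same grasp; the last joint's range is limited). The gripper opens to 85 mm and grips with 20 to 120 N. Pads are 22 mm wide; open, the fingers measure 114 mm over their backs; the gripper's body (76 mm by 85 mm) begins 54 mm behind the grasp point. The pads swing forward as they close: fully open they stand 13 mm farther back than shut.
Start: joints at [57.806, 9.076, 91.501, -0, 79.423, -12.038], TCP at [198.147, 539.763, 250.299] pointing down, gripper open.
Joint ranges: [-166.64, 166.64], [-54.1, 131.32], [10.49, 154.53], [-73.88, 253.88], [9.74, 151.15], [-171.62, 171.62]. Speed limits (degrees/s): [147.25, 147.25, 180, 180, 180, 180].

### API

Orientations are given as a 3x3 rotation matrix whose columns are the frame's x, y, z axes.
In Python, from bench import * gives the robot as it stands.
- The arm moves only by the shell command python3 -m jog 'ROWS' [FORCE]. ROWS is JSON, a list of rows, each a list of 7 numbers: the shift along the tool's x, y, z in mm, then the turn, a rotation vector about the tool's x, y, z in degrees, then the opening in per cent of the stroke, from 0 (shut) to 100 (fully open). A call has 1 to 5 rows; each row shifts and turns the commanded pose from where the row before left it, along the tool's axes as they then stand; what a row does not reach is not made up. A row lasts 1/8 s, in which the tool goes at most 62.5 mm and 10.7 degrees, less where a joint would pass 70% of its speed; a pose out of reach is approached as far as the arm can. A call is refused whole if a number of a shift passes 62.5 or a number of a turn 10.7, either way. A call with a gripper value outside its range is refused whole. The fingers move at their own pace and stop on an object; FORCE is the grip in N (left out, the last holds). Time passes only in rows, so rows that do not move let the fingers close. It gives the time, the measured TCP pose, the force and the opening at its end, in the units of the state.
- get_state(): the state, without advancing time (a new reading comes with each control period).
- get_image(name): name is "scene" or "top"; returns a dict with "color" (384x512x3 uint8, blue, green, red), "range_z" (384x512 float32, mm along the optical axis (not along the pixel's ray), 0 where there is no reading), "fx", "fy", "cx", "cy" (pixels), "extrinsics" (4x4, takes a point from camera to world coordinates). Camera axes: x right, y up, looking along -z (the intrinsics and any distortion apply to the point x, -y, -z); pixel columns grow to the right and rows downward; lengths in mm; the calibration is good to about 2 mm. A picture is of the moment at which its call begins.
- close_job(): hands the job in, once; it reports no verdict.
The state is a dict: "time": time; "joint_positions": joint angles; "joint_vel": joint speeds; "tau": joint torques, N m; "tool_pos": TCP position; "tcp_rot": TCP orientation; "wrist_force": force on the tool from outside, world axes, zero at the start; "torque": the same for the moment, N m; "grip_width": finger opening in mm.
Only numpy, scipy, OpenCV 4.12 (cv2) and the standard library are available. Lean on these libraries where they do the work, as an engineer would, in place of code of your own. Each camera call takes 0.05 s, during which the arm holds its last target. There are 200 camera calls.

### The job

Start a timed stir in this order: first switch on the mains by pressing down the raised near end of the wide rocker on the switch box, next push the stirrer's large round key fully in so that it stays in, and last press the long bar key of the bench timer fully down and let it come back up. Only press: pick up, shove or knock over nothing, and leave the narrow rocker, the stirrer's small square key and the timer's two small round keys alone.

Things in the scene. Friction and masses are not known exactly. Their poses are not given: they have to be found in the camera images.
- switch_box: Mains switch box, heavy and fixed, grey plastic, 90 (x) x 140 (y) x 45 mm high. Origin at the centre of its underside, z up; x points from its near side (towards the robot) to its far side. Two white rockers on top, lying along x: a wide one (60 x 34 mm, centre at y = +30 mm) and a narrow one (60 x 15 mm, centre at y = -40 mm). Both pivot about an axis along y through the middle of their top face, 60 mm above the work surface; the case top is 14 mm lower.
- wide_rocker (a joint): Tilt of the wide rocker, rad, from -0.22 (off: near end, on the robot's side, raised about 5 mm) through 0 (level) to +0.22 (on: near end down). No spring: held by friction only (about 2 N at the near end) and stays where it is left. On counts above 0.12.
- wide_rocker_near (a point): Point on the top face of the wide rocker's near end, 22 mm from the pivot towards the robot, in the middle of its width (moves with the rocker; about 65 mm high when off, 55 mm when on). The place to press.
- narrow_rocker (a joint): Tilt of the narrow rocker, same meaning; off at the start and to be left off.
- stirrer: Magnetic stirrer, heavy and fixed, white, 200 (x) x 150 (y) mm. Origin at the centre of its underside, z up; x points from its near to its far side. The far part is a square plate, 66 mm high, with a beaker on its middle (x = +34 mm); the near part is a low ledge, top 46 mm high, with a round key at (x -64, y +36 mm) and a small square key, 15 mm wide, at (x -64, y -36 mm).
- stir_key (a joint): Travel of the stirrer's round key, m: 0 = out, 0.008 = fully in. Moves straight down against about 2.5 N of friction, has no spring and stays where it is left. In counts above 0.005.
- stir_key_top (a point): Centre of the top of the stirrer's round key (27 mm diameter, white), 58 mm above the work surface when out, 50 mm when fully in.
- square_key (a joint): Travel of the stirrer's small square key, m, 0 = out, 0.006 = in, sprung. To be left alone.
- big_timer: Bench timer, loose, 0.45 kg, white plastic on rubber feet, 100 (x) x 110 (y) x 34 mm high. Origin at the centre of its underside, z up; x points from its near to its far side. A long bar key lies along its near edge, at x = -30 mm; behind it are a blank display and, at y = +38 mm, x = +4 and +32 mm, two small round keys of 11 mm diameter.
- bar_key (a joint): Travel of the timer's bar key, m: 0 = up, 0.006 = fully down. Spring: starts to move at about 1 N, fully down at about 4 N, comes back up when released. Pressed counts above 0.004 for 0.1 s.
- bar_key_top (a point): Centre of the top of the bar key (16 mm along x, 64 mm along y, white), 45 mm above the work surface when up, 39 mm when fully down.
- dot_key_a (a joint): Travel of the timer's nearer small round key, m, 0 = up, 0.004 = down, sprung. To be left alone.
- dot_key_b (a joint): Travel of the timer's farther small round key, as the other. To be left alone.
- beaker: Small beaker, 45 mm diameter, 55 mm high, standing loose on the middle of the stirrer's plate. Origin at the centre of its underside.
- dropper: Amber dropper bottle, 33 mm diameter, 104 mm high, standing loose between the things on the left. Origin at the centre of its underside.
- stopper: Black rubber stopper, 24 mm diameter and height, standing loose between the things on the right. Origin at the centre of its underside.
Things that resemble listed ones, but are neither listed nor needed, are in the scene too. What is shaped like the big_timer but orange is not meant.

How it is judged:
By the outcome, as a careful person would: the job done as asked, in the order asked, and still so for the second after the job is handed in, with the robot touching nothing.
It also fails if it takes over 51 s, if anything falls off the work surface, if the arm or the gripper's body presses on something with over 40 N, if the wrist force passes 120 N, or if a joint passes its speed limit or range.

## Working session

There is one attempt and no reset: what is moved stays moved. The work goes in short steps, Python scripts to look and compute and a shell command to move; the robot and the scene stay as the last step left them, time stands still between calls to the robot, and variables do not carry over. Pictures are saved under pics/ and viewed, about 8 in all and at most 12, crops included, and the job is handed in when it is done.

```bash
mkdir -p pics
cat > h.py <<'E'
from bench import *
import numpy as np, cv2
def pts(im):
    h,w=im["range_z"].shape; v,u=np.mgrid[:h,:w]; d=im["range_z"]
    P=np.stack([(u-im["cx"])/im["fx"]*d,-(v-im["cy"])/im["fy"]*d,-d,np.ones_like(d)],-1)
    return (P@np.array(im["extrinsics"]).T)[...,:3]
E
python3 - <<'E'
from h import *
s=get_state(); print(s)
for n in("top","scene"):
    im=get_image(n); np.save(f"{n}_P.npy",pts(im)); np.save(f"{n}_c.npy",im["color"])
    print(n,im["fx"],im["cx"],im["cy"],np.round(im["extrinsics"],3).tolist(),[k for k in im])
    cv2.imwrite(f"pics/{n}0.png",cv2.resize(im["color"],(800,600),interpolation=cv2.INTER_CUBIC))
E
```

```text
{'time': 0.0, 'joint_positions': array([ 5.78056466e+01,  9.11336704e+00,  9.15731473e+01,  3.58398780e-03,
        7.94237734e+01, -1.20389594e+01]), 'joint_vel': array([-0.02736148, -0.02458107, -0.06425853,  0.05932432,  0.01907287,
        0.11059601]), 'tau': array([ 7.55351848e-04, -3.96018863e+01, -3.31422329e+01, -2.03374234e-04,
        8.71899450e-03,  8.04958233e-06]), 'tool_pos': array([197.82851848, 539.28862443, 249.30133325]), 'tcp_rot': array([[-9.38757335e-01,  3.44577283e-01, -1.07759931e-03],
       [ 3.44578659e-01,  9.38756092e-01, -1.59616254e-03],
       [ 4.61601565e-04, -1.86972702e-03, -9.99998146e-01]]), 'wrist_force': array([ 0.36090367,  0.30556636, -0.60524418]), 'torque': array([0.00641062, 0.03663061, 0.03051266]), 'grip_width': 85.55468090394078}
top 462.32852367058695 248.45103341127592 186.52792669545678 [[0.008, 0.985, -0.172, 263.078], [-1.0, 0.006, -0.009, -18.528], [-0.008, 0.172, 0.985, 1393.145], [0.0, 0.0, 0.0, 1.0]] ['color', 'range_z', 'fx', 'fy', 'cx', 'cy', 'extrinsics']
scene 421.80753886218486 252.1181202126872 192.2410859595925 [[0.695, 0.493, -0.523, -124.574], [-0.719, 0.461, -0.521, -596.845], [-0.016, 0.738, 0.675, 821.391], [0.0, 0.0, 0.0, 1.0]] ['color', 'range_z', 'fx', 'fy', 'cx', 'cy', 'extrinsics']
```

View pics/top0.png

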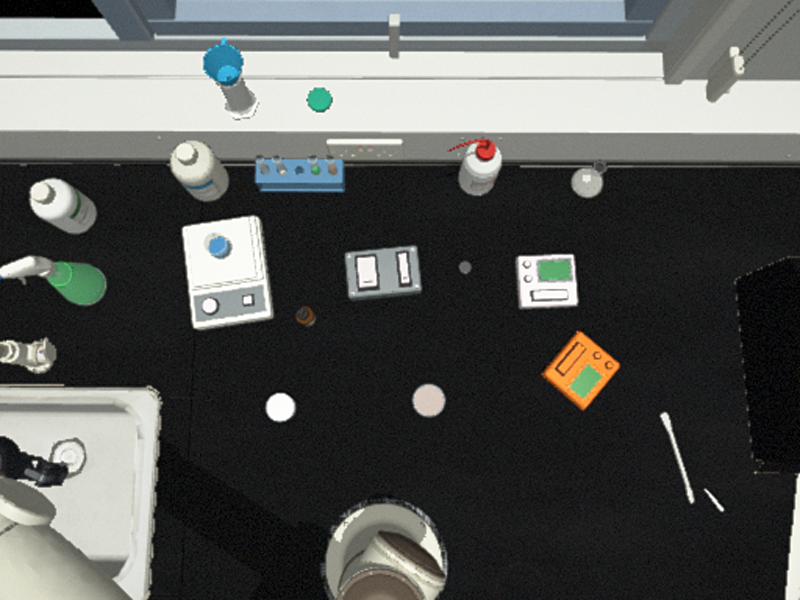

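View pics/scene0.png

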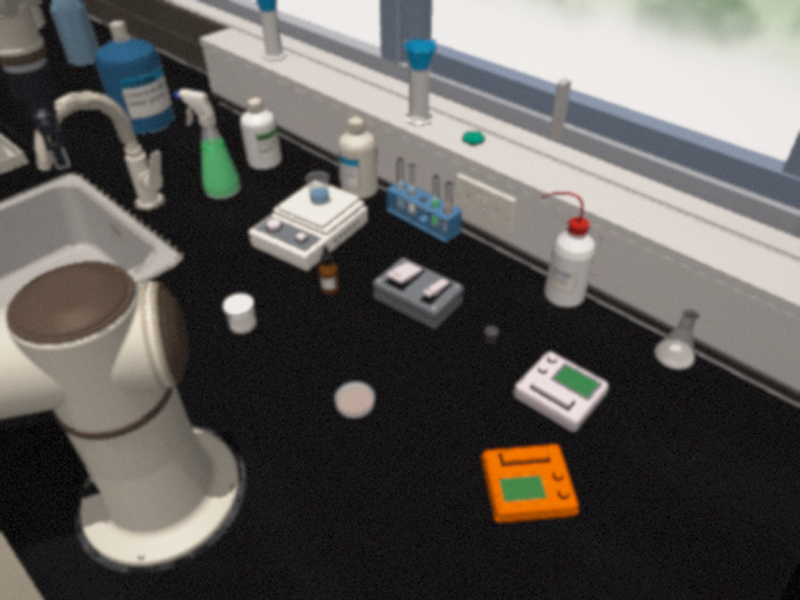

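The top view shows the switch box at (384,272), with its wide rocker at (367,272) and narrow rocker at (403,268). The stirrer is at (227,272), with its round key at (209,305) and square key at (247,299). There are two timers: a white one at (547,281) with its bar at (548,295), and an orange one at (582,370). The white one fits the description and the orange one is excluded. Next I'll measure and confirm in an enlarged crop.

```bash
cat >> h.py <<'E'
def cast(im,u,v,z):
    E=np.array(im["extrinsics"]); d=E[:3,:3]@np.array([(u-im["cx"])/im["fx"],-(v-im["cy"])/im["fy"],-1.])
    o=E[:3,3]; return o+d*(z-o[2])/d[2]
E
python3 - <<'E'
from h import *
im=get_image("top"); c=im["color"]; P=pts(im)
x0,y0,x1,y1=112,130,376,215
crop=cv2.resize(c[y0:y1,x0:x1],None,fx=3,fy=3,interpolation=cv2.INTER_CUBIC)
g=c.min(2)
seeds={"wide":((367,272),60),"narrow":((403,268),60),"round":((209,305),58),"square":((247,299),55),"bar":((548,295),45)}
for n,((a,b),z) in seeds.items():
    u,v=int(a*.64),int(b*.64)
    w=g[v-14:v+15,u-16:u+17]
    for th in(170,190,210):
        m=(g>th).astype(np.uint8); k,l,st,ce=cv2.connectedComponentsWithStats(m,connectivity=4)
        i=l[v,u]
        if i==0: print(n,th,"seed dark",g[v,u]);continue
        r=cv2.minAreaRect(np.argwhere(l==i)[:,::-1].astype(np.float32))
        corners=np.array([cast(im,*q,z)[:2] for q in cv2.boxPoints(r)])
        L=np.linalg.norm(np.diff(corners,axis=0),axis=1)[:2]
        e=corners[1]-corners[0] if L[0]>L[1] else corners[2]-corners[1]
        print(n,th,"area",st[i,4],"cen",ce[i].round(1),"world",cast(im,*ce[i],z).round(1),"LW",L.round(),"dir",round(np.degrees(np.arctan2(e[1],e[0])),1),"depthz",np.median(P[l==i][:,2]).round(1))
# bodies by depth
M=((P[...,2]>18)&(P[...,2]<85)).astype(np.uint8)
k,l,st,ce=cv2.connectedComponentsWithStats(M)
for n,(a,b) in {"box":(384,285),"stir":(240,312),"timer":(525,300),"stopper":(465,267),"dropper":(305,316)}.items():
    i=l[int(b*.64),int(a*.64)]
    if i:
        q=P[l==i]; r=cv2.minAreaRect(q[:,:2].astype(np.float32)); print(n,st[i],np.round(r[0],1),np.round(r[1]),round(r[2],1),"zmed",np.median(q[:,2]).round(1),q[:,2].max().round())
cv2.imwrite("pics/crop1.png",crop)
E
```

```text
wide 170 area 201 cen [234.4 173.4] world [535.3  35.7  60. ] LW [33. 55.] dir -172.4 depthz 59.6
wide 190 area 198 cen [234.4 173.3] world [535.4  35.7  60. ] LW [32. 55.] dir -173.2 depthz 59.7
wide 210 area 190 cen [234.4 173.3] world [535.7  35.8  60. ] LW [32. 51.] dir -179.4 depthz 59.5
narrow 170 area 87 cen [258.1 171.2] world [542.2 -34.   60. ] LW [14. 55.] dir -172.8 depthz 60.6
narrow 190 area 84 cen [258.1 171. ] world [542.8 -33.9  60. ] LW [13. 55.] dir -173.6 depthz 60.5
narrow 210 area 76 cen [258.1 170.9] world [543.3 -33.8  60. ] LW [13. 54.] dir -173.6 depthz 60.3
round 170 area 66 cen [133.2 195. ] world [469.2 331.4  58. ] LW [24. 24.] dir -177.2 depthz 56.5
round 190 area 59 cen [133.5 195.1] world [469.1 330.5  58. ] LW [21. 24.] dir -177.2 depthz 57.1
round 210 area 58 cen [133.5 195.1] world [468.9 330.6  58. ] LW [21. 24.] dir -177.2 depthz 57.1
square 170 area 23 cen [158.1 191.4] world [481.  259.6  55. ] LW [12. 15.] dir -177.7 depthz 56.2
square 190 area 21 cen [158.  191.4] world [481.  259.7  55. ] LW [12. 12.] dir -177.7 depthz 56.2
square 210 area 20 cen [158.  191.5] world [480.6 259.8  55. ] LW [12.  9.] dir -89.6 depthz 56.1
bar 170 area 772 cen [348.7 180.9] world [ 517.6 -302.5   45. ] LW [108.  97.] dir -86.7 depthz 34.0
bar 190 area 713 cen [348.4 181.2] world [ 516.9 -301.5   45. ] LW [107.  96.] dir -86.9 depthz 34.0
bar 210 area 676 cen [348.4 181.4] world [ 516.3 -301.5   45. ] LW [107.  96.] dir -86.9 depthz 34.0
box [ 221  157   49   35 1433] [539.7   6. ] [ 92. 140.] 6.3 zmed 45.6 70.0
stir [ 117  138   58   73 3158] [536.9 305.7] [199. 152.] 9.5 zmed 56.0 85.0
timer [ 330  163   40   35 1230] [ 526.5 -309.5] [101. 111.] 2.8 zmed 34.1 51.0
stopper [294 167   8   8  49] [ 552.3 -153.3] [21. 22.] 88.4 zmed 23.9 28.0
dropper [189 196  13  13 102] [452.3 150.6] [30. 32.] 56.3 zmed 53.7 84.0
```

View pics/crop1.png

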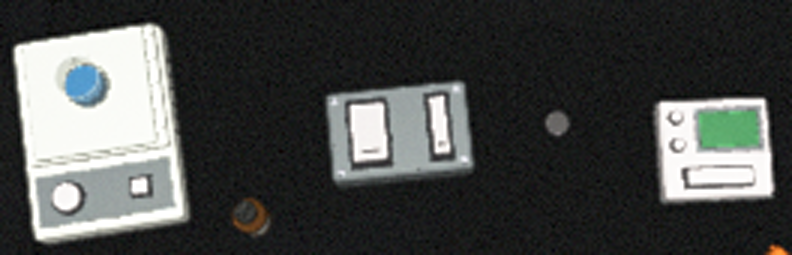

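The crop confirms it. The raised wide rocker is at crop (368,132), the round key at (67,197), and the white timer's bar at (719,177) with its dots at (677,117–145). Body fits and key positions agree:

| Point | x | y |
|---|---|---|
| Wide rocker pivot | 536 | 35.7 |
| Round key | 468.5 | 330.6 |
| Bar key | 496 | -311 |

I'll turn and shut the gripper now.

```bash
cat > go.py <<'E'
import sys
from h import *
t=np.array([float(a) for a in sys.argv[1:4]]); s=get_state(); R=np.array(s["tcp_rot"])
print("t",round(s["time"],2),"pos",s["tool_pos"].round(1),"F",s["wrist_force"].round(1),"grip",round(s["grip_width"],1),"xang",np.degrees(np.arctan2(R[1,0],R[0,0])).round(1),"toolz",R[:,2].round(3),"shift",(R.T@(t-s["tool_pos"])).round(1))
E
python3 -m jog '[[0,0,0,0,0,-8.8,0],[0,0,0,0,0,-8.8,0],[0,0,0,0,0,-8.8,0],[0,0,0,0,0,0,0],[0,0,0,0,0,0,0]]' 40
python3 go.py 510.5 33 120
```

```text
time: 0.78
tool_pos: [198.1, 539.7, 250.1]
tcp_rot: [[-0.994, -0.106, -0.0], [-0.106, 0.994, -0.0], [0.0, -0.0, -1.0]]
wrist_force: [-0.5, 0.1, 0.0]
grip_width: -0.0
t 0.78 pos [198.1 539.7 250.1] F [-0.5  0.1  0. ] grip -0.0 xang -173.9 toolz [-0. -0. -1.] shift [-256.8 -537.   130.2]
```

```bash
python3 -m jog '[[-25.7,-53.7,0,0,0,0,0],[-25.7,-53.7,0,0,0,0,0],[-25.7,-53.7,0,0,0,0,0],[-25.7,-53.7,0,0,0,0,0],[-25.7,-53.7,0,0,0,0,0]]' >/dev/null
python3 -m jog '[[-25.7,-53.7,0,0,0,0,0],[-25.7,-53.7,0,0,0,0,0],[-25.7,-53.7,0,0,0,0,0],[-25.7,-53.7,0,0,0,0,0],[-25.7,-53.7,0,0,0,0,0]]' >/dev/null
python3 -m jog '[[0,0,0,0,0,0,0],[0,0,0,0,0,0,0]]' >/dev/null
python3 go.py 510.5 33 100
```

```text
t 2.27 pos [511.7  34.1 250.1] F [ 0.6 -0.   0.5] grip -0.1 xang -173.8 toolz [-0.001  0.001 -1.   ] shift [  1.2  -1.1 150.1]
```

```bash
python3 -m jog '[[1.2,-1,45,0,0,0,0],[0,0,45,0,0,0,0],[0,0,40,0,0,0,0],[0,0,18,0,0,0,0],[0,0,0,0,0,0,0]]'
python3 - <<'E'
from h import *
im=get_image("scene"); c=im["color"][130:260,200:330]
cv2.imwrite("pics/s1.png",cv2.resize(c,None,fx=4,fy=4,interpolation=cv2.INTER_CUBIC))
E
```

```text
time: 2.9
tool_pos: [510.1, 33.7, 101.8]
tcp_rot: [[-0.994, -0.11, -0.002], [-0.11, 0.994, 0.0], [0.002, 0.001, -1.0]]
wrist_force: [0.5, 0.6, 0.3]
grip_width: 0.1
```

View pics/s1.png

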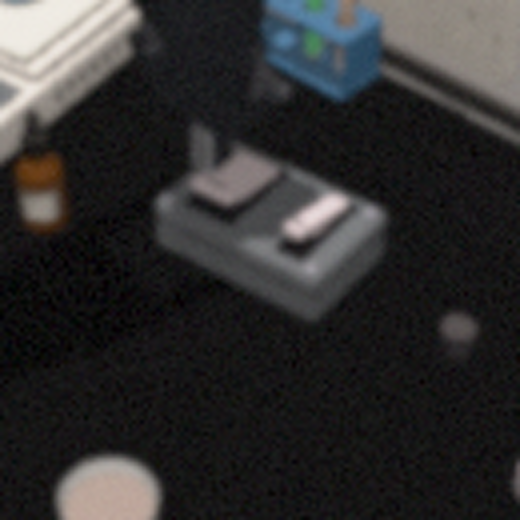

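The finger at crop (205,150) hangs just above the wide rocker's near end at (215,190), clear of the narrow one. I'll press it now.

```bash
for i in 1 ; do python3 -m jog '[[0,0,6,0,0,0,0],[0,0,6,0,0,0,0],[0,0,4,0,0,0,0],[0,0,0,0,0,0,0]]' | egrep 'pos|force'
python3 -m jog '[[0,0,2,0,0,0,0],[0,0,2,0,0,0,0],[0,0,0,0,0,0,0]]' | egrep 'pos|force'
python3 -m jog '[[0,0,2,0,0,0,0],[0,0,0,0,0,0,0]]' | egrep 'pos|force'
python3 -m jog '[[0,0,2,0,0,0,0],[0,0,0,0,0,0,0]]' | egrep 'pos|force'; done
```

```text
tool_pos: [510.7, 32.8, 86.0]
wrist_force: [-0.3, 0.7, 0.4]
tool_pos: [511.0, 32.8, 82.2]
wrist_force: [-0.0, 0.2, -0.1]
tool_pos: [511.0, 32.8, 80.2]
wrist_force: [0.2, 0.1, 1.0]
tool_pos: [511.0, 32.8, 78.2]
wrist_force: [0.4, 0.2, 1.3]
```

```bash
python3 -m jog '[[0,0,1.5,0,0,0,0],[0,0,0,0,0,0,0]]' | egrep 'pos|force'
python3 -m jog '[[0,0,1.5,0,0,0,0],[0,0,0,0,0,0,0]]' | egrep 'pos|force'
```

```text
tool_pos: [511.1, 32.8, 76.8]
wrist_force: [0.2, 0.5, 0.6]
tool_pos: [511.1, 32.8, 75.4]
wrist_force: [1.5, -0.6, 2.2]
```

```bash
for i in 1; do python3 -m jog '[[0,0,1,0,0,0,0],[0,0,0,0,0,0,0]]' | egrep 'pos|force'
python3 -m jog '[[0,0,1,0,0,0,0],[0,0,0,0,0,0,0]]' | egrep 'pos|force'; done
```

```text
tool_pos: [511.2, 32.7, 74.9]
wrist_force: [-1.2, 1.0, 5.6]
tool_pos: [511.4, 32.7, 74.7]
wrist_force: [-4.7, 1.0, 12.2]
```

It hit a hard stop with the tip at about 56 mm, which fits fully on. I'll lift, then check after moving towards the stirrer.

```bash
python3 -m jog '[[0,0,-10,0,0,0,0],[0,0,-40,0,0,0,0],[0,0,-50,0,0,0,0],[0,0,-50,0,0,0,0],[0,0,0,0,0,0,0]]' >/dev/null
python3 go.py 468.5 330.6 215
```

```text
t 5.95 pos [513.5  32.3 228.2] F [ 0.3  0.5 -0.9] grip 0.1 xang -173.8 toolz [ 0.009 -0.002 -1.   ] shift [ 12.4 301.4  12.3]
```

```bash
python3 -m jog '[[2.4,60,0,0,0,0,0],[2.4,60,0,0,0,0,0],[2.4,60,0,0,0,0,0],[2.4,60,0,0,0,0,0],[2.4,60,0,0,0,0,0]]'>/dev/null
python3 -m jog '[[0,0,0,0,0,0,0],[0,0,0,0,0,0,0]]'>/dev/null
python3 go.py 468.5 330.6 95
python3 - <<'E'
from h import *
im=get_image("top"); P=pts(im); c=im["color"]
# rocker profile along x
for d in(-24,-16,-8,0,8,16,24):
    b=np.array([536+d*.994,35.7+d*.11]); m=np.linalg.norm(P[...,:2]-b,axis=-1)<6; print(d,m.sum(),np.median(P[m][:,2]).round(1) if m.any() else None)
a=cv2.resize(c[150:200,215:285],None,fx=5,fy=5,interpolation=cv2.INTER_CUBIC)
im=get_image("scene"); b=cv2.resize(im["color"][155:225,230:310],None,fx=5,fy=5,interpolation=cv2.INTER_CUBIC)
o=np.zeros((350,760,3),np.uint8); o[:250,:350]=a; o[:350,355:755]=b; cv2.imwrite("pics/r2.png",o)
E
```

```text
t 6.83 pos [465.8 329.1 222. ] F [-0.2 -0.2 -0.1] grip -0.1 xang -173.7 toolz [-0.002 -0.002 -1.   ] shift [ -3.1   1.3 127. ]
-24 16 51.9
-16 11 56.4
-8 11 58.9
0 16 58.4
8 14 60.8
16 13 63.1
24 12 64.7
```

View pics/r2.png

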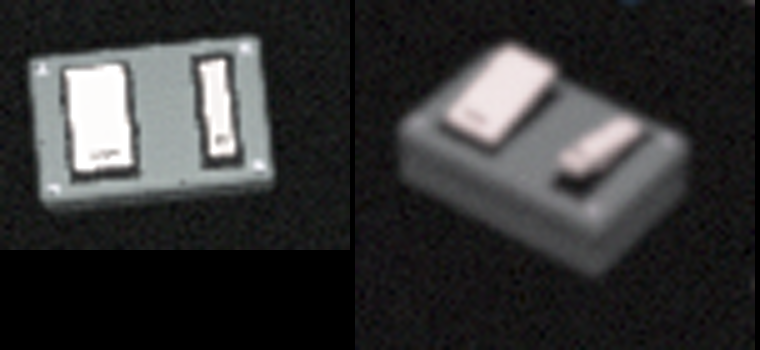

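The wide rocker (right half, (505,95)) now slopes near end down, from about 52 to 65 mm, so it is on. The narrow rocker (600,148) is still near end up. Next is the stir key.

```bash
python3 -m jog '[[-3,1.3,40,0,0,0,0],[0,0,45,0,0,0,0],[0,0,38,0,0,0,0],[0,0,0,0,0,0,0]]'>/dev/null; python3 go.py 468.5 330.6 78
```

```text
t 7.42 pos [467.  328.9  97. ] F [-1.   0.5  0.4] grip -0.1 xang -173.9 toolz [-0.007 -0.003 -1.   ] shift [-1.8  1.6 19. ]
```

```bash
python3 -m jog '[[-1,1,8,0,0,0,0],[0,0,6,0,0,0,0],[0,0,3,0,0,0,0],[0,0,0,0,0,0,0]]' | egrep 'pos|force'
python3 -m jog '[[0,0,2,0,0,0,0],[0,0,2,0,0,0,0],[0,0,0,0,0,0,0]]' | egrep 'pos|force'
python3 -m jog '[[0,0,2,0,0,0,0],[0,0,2,0,0,0,0],[0,0,0,0,0,0,0]]' | egrep 'pos|force'
python3 -m jog '[[0,0,1,0,0,0,0],[0,0,0,0,0,0,0]]' | egrep 'pos|force'
```

```text
tool_pos: [470.2, 332.5, 83.5]
wrist_force: [-0.5, -0.5, -0.5]
tool_pos: [469.9, 332.4, 79.1]
wrist_force: [-0.5, -0.2, -0.0]
tool_pos: [470.2, 332.4, 75.2]
wrist_force: [-0.0, 0.2, 0.3]
tool_pos: [470.1, 332.4, 74.4]
wrist_force: [-0.3, -0.2, 0.8]
```

```bash
python3 -m jog '[[0,0,1.5,0,0,0,0],[0,0,1.5,0,0,0,0],[0,0,0,0,0,0,0]]' | egrep 'pos|force'
python3 -m jog '[[0,0,1.5,0,0,0,0],[0,0,0,0,0,0,0]]' | egrep 'pos|force'
python3 -m jog '[[0,0,1,0,0,0,0],[0,0,0,0,0,0,0]]' | egrep 'pos|force'
```

```text
tool_pos: [470.2, 332.4, 71.1]
wrist_force: [0.4, 0.2, -0.4]
tool_pos: [470.2, 332.4, 69.6]
wrist_force: [1.2, -0.0, 1.2]
tool_pos: [470.2, 332.4, 69.1]
wrist_force: [-0.6, -0.2, 4.3]
```

```bash
python3 -m jog '[[0,0,1,0,0,0,0],[0,0,0,0,0,0,0]]' | egrep 'pos|force'
python3 -m jog '[[0,0,0.7,0,0,0,0],[0,0,0,0,0,0,0]]' | egrep 'pos|force'
```

```text
tool_pos: [470.2, 332.5, 69.0]
wrist_force: [-3.9, -2.6, 11.5]
tool_pos: [470.2, 332.5, 68.9]
wrist_force: [-5.2, -3.9, 15.5]
```

The hard stop came with the tip at 50 mm, so the key is fully in. I'll lift and travel to the timer.

```bash
python3 -m jog '[[0,0,-8,0,0,0,0],[0,0,-40,0,0,0,0],[0,0,-50,0,0,0,0],[0,0,-50,0,0,0,0],[0,0,0,0,0,0,0]]' >/dev/null
python3 go.py 496 -311 215
```

```text
t 10.93 pos [472.8 333.6 220.3] F [-0.3  0.6 -0.3] grip -0.3 xang -173.8 toolz [ 0.009  0.004 -1.   ] shift [  47.1 -643.3    2.9]
```

```bash
python3 -m jog '[[3.9,-53.5,0,0,0,0,0],[3.9,-53.5,0,0,0,0,0],[3.9,-53.5,0,0,0,0,0],[3.9,-53.5,0,0,0,0,0],[3.9,-53.5,0,0,0,0,0]]' >/dev/null
python3 -m jog '[[3.9,-53.5,0,0,0,0,0],[3.9,-53.5,0,0,0,0,0],[3.9,-53.5,0,0,0,0,0],[3.9,-53.5,0,0,0,0,0],[3.9,-53.5,0,0,0,0,0]]' >/dev/null
python3 -m jog '[[3.9,-53.5,0,0,0,0,0],[3.9,-53.5,0,0,0,0,0],[0,0,0,0,0,0,0],[0,0,0,0,0,0,0]]' >/dev/null
python3 go.py 496 -311 85
python3 - <<'E'
from h import *
im=get_image("top"); P=pts(im); c=im["color"]
for n,b,r in(("stirkey",(468.5,330.6),10),("square",(481,259.7),6)):
    m=np.linalg.norm(P[...,:2]-b,axis=-1)<r; print(n,m.sum(),np.median(P[m][:,2]).round(1))
a=cv2.resize(c[130:215,112:376],None,fx=3,fy=3,interpolation=cv2.INTER_CUBIC); cv2.imwrite("pics/t3.png",a)
E
```

```text
t 12.68 pos [ 492.9 -310.   213.7] F [0.3 1.1 0.5] grip -0.1 xang -173.8 toolz [-0.002  0.002 -1.   ] shift [ -3.2  -1.6 128.7]
stirkey 35 49.4
square 13 55.8
```

View pics/t3.png

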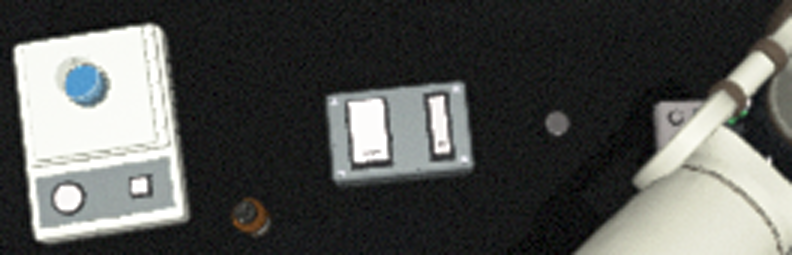

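The stir key at crop (68,197) now reads 49.4 mm (57.1 before), so it is in. The square key is unchanged at 55.8 mm, and the beaker and dropper haven't moved. Next is the bar key.

```bash
python3 -m jog '[[-3.2,-1.3,45,0,0,0,0],[0,0,45,0,0,0,0],[0,0,38,0,0,0,0],[0,0,0,0,0,0,0],[0,0,0,0,0,0,0]]'>/dev/null; python3 go.py 496 -311 66
```

```text
t 13.35 pos [ 497.7 -311.8   88.8] F [ 0.6 -0.1 -0.1] grip -0.4 xang -173.7 toolz [ 0.002 -0.002 -1.   ] shift [ 1.6  1.  22.8]
```

```bash
python3 -m jog '[[1.5,0.8,9,0,0,0,0],[0,0,8,0,0,0,0],[0,0,5,0,0,0,0],[0,0,0,0,0,0,0],[0,0,0,0,0,0,0]]' | egrep 'pos|force'
python3 -m jog '[[0,0,1.5,0,0,0,0],[0,0,1.5,0,0,0,0],[0,0,0,0,0,0,0]]' | egrep 'pos|force'
python3 -m jog '[[0,0,1.5,0,0,0,0],[0,0,1.5,0,0,0,0],[0,0,0,0,0,0,0]]' | egrep 'pos|force'
python3 -m jog '[[0,0,1,0,0,0,0],[0,0,0,0,0,0,0]]' | egrep 'pos|force'
```

```text
tool_pos: [495.2, -311.3, 65.2]
wrist_force: [1.3, -0.5, -0.1]
tool_pos: [495.4, -311.4, 62.3]
wrist_force: [1.6, -1.0, 1.2]
tool_pos: [495.4, -311.4, 59.3]
wrist_force: [0.1, -0.4, 2.9]
tool_pos: [495.4, -311.4, 58.3]
wrist_force: [0.8, -0.7, 4.3]
```

```bash
python3 -m jog '[[0,0,1,0,0,0,0],[0,0,0.5,0,0,0,0],[0,0,0,0,0,0,0],[0,0,0,0,0,0,0]]' | egrep 'pos|force'
```

```text
tool_pos: [495.4, -311.4, 57.9]
wrist_force: [-2.6, 1.1, 11.0]
```

The hard stop came at 39 mm with 11 N, so the bar is fully down. I'll release it straight up, then back away clear of the view.

```bash
python3 -m jog '[[0,0,-4,0,0,0,0],[0,0,-8,0,0,0,0],[0,0,-40,0,0,0,0],[0,0,-50,0,0,0,0],[0,0,-50,0,0,0,0]]' | egrep 'time|pos|force'
python3 -m jog '[[10,55,0,0,0,0,0],[10,55,0,0,0,0,0],[10,55,0,0,0,0,0],[10,55,0,0,0,0,0],[0,0,0,0,0,0,0]]' | egrep 'pos|force'
python3 -m jog '[[20,50,0,0,0,0,0],[20,50,0,0,0,0,0],[20,50,0,0,0,0,0],[0,50,0,0,0,0,0],[0,0,0,0,0,0,0]]' | egrep 'time|pos|force'
python3 - <<'E'
from h import *
im=get_image("top"); P=pts(im); c=im["color"]
for n,b,r in(("stirkey",(468.5,330.6),10),("square",(481,259.7),6),("wide near",(514,33.3),7),("wide far",(558,38),7),("narrow near",(521,-36.3),5),("bar",(496,-311),6),("dotA",(529,-271.5),4),("dotB",(557,-270),4)):
    m=np.linalg.norm(P[...,:2]-b,axis=-1)<r; print(n,m.sum(),np.median(P[m][:,2]).round(1))
M=((P[...,2]>18)&(P[...,2]<85)).astype(np.uint8)
k,l,st,ce=cv2.connectedComponentsWithStats(M)
for n,(a,b) in {"timer":(525,300),"stopper":(465,267),"dropper":(305,316)}.items():
    i=l[int(b*.64),int(a*.64)]; r=cv2.minAreaRect(P[l==i][:,:2].astype(np.float32)); print(n,np.round(r[0],1),np.round(r[1]),round(r[2],1))
cv2.imwrite("pics/f4.png",cv2.resize(c,(800,600),interpolation=cv2.INTER_CUBIC))
E
```

```text
time: 16.1
tool_pos: [494.3, -310.4, 209.2]
wrist_force: [-0.1, -0.3, 0.2]
tool_pos: [429.6, -93.5, 207.6]
wrist_force: [1.1, -0.1, 0.3]
time: 17.35
tool_pos: [349.2, 97.5, 208.4]
wrist_force: [-0.0, -0.9, -0.1]
stirkey 37 49.3
square 13 56.5
wide near 19 55.1
wide far 18 63.3
narrow near 9 64.7
bar 11 45.4
dotA 6 39.3
dotB 4 40.5
timer [ 526.2 -309.2] [101. 111.] 2.6
stopper [ 553.1 -153.2] [22. 22.] 49.2
dropper [451.2  15. ] [1032. 1887.] 0.3
```

View pics/f4.png

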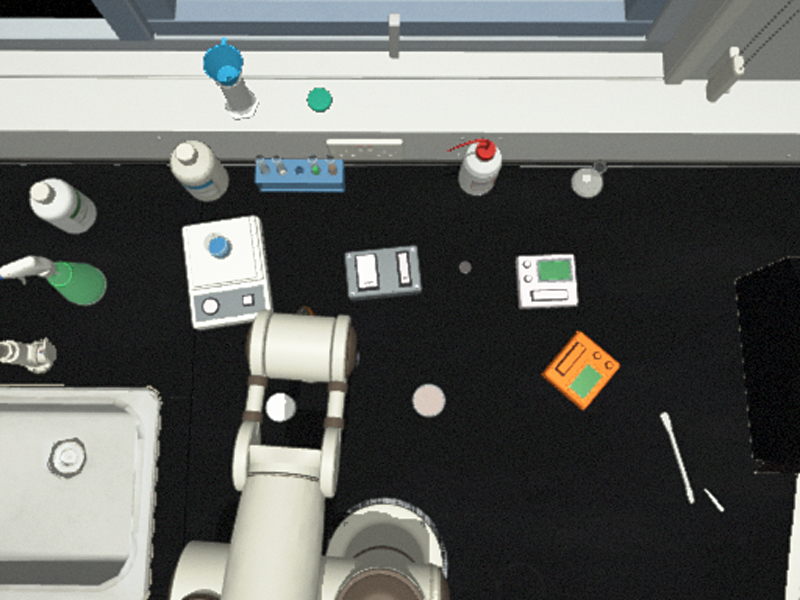

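The timer (547,281), stopper (465,267), beaker (218,245) and everything else stand where they did. The bar is back up at 45.4 mm, and only the dropper is partly hidden behind the arm at (305,312), well below it. I'll hand in.

```bash
python3 -c "
from bench import *
print(get_state()['wrist_force']); print(close_job())"
```

```text
[ 0.12412357 -0.38854982 -0.50299   ]
the job is handed in; nothing more can be done
None
```

I pressed the wide rocker, then the stirrer's round key, then the white timer's bar key, each down to its hard stop, and handed the job in at about 17 s of the 51 s allowed. The peak wrist force reported between steps was about 17 N.

| Part | Last height check | Result |
|---|---|---|
| Wide rocker | near end 55 mm, far end 63 mm | on |
| Stirrer round key | 49 mm | fully in |
| Bar key | stopped at 39 mm (11 N), now 45 mm | pressed and back up |
| Narrow rocker | near end 65 mm | still off |
| Square key | 56 mm | not pressed |
| Timer's round keys | 39 mm and 40 mm (no earlier reading) | no sign of being pressed |

- **Other objects:** the timer and stopper moved less than 1 mm, which is within measuring noise, and the beaker looks unmoved.
- **Check that failed:** the last position check on the dropper gave no result, because the arm partly hid it. It was standing in place in the picture before the bar press, and the arm passed well above it afterwards.

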